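# Seat the guide plate of a disc cutter on its two dowel pins

## Task

The steel guide plate of the goldsmith's disc cutter has been laid crookedly over the two dowel pins of the die block. Nudge it sideways with the fingertips, without ever picking it up, until its two pin holes drop over the pins and it lies flat on the die block with its edges in line with the block all round. Leave the punches, the brass hammer and the flux jar where they are.

Things in the scene. Friction and masses are not known exactly. Their poses are not given: they have to be found in the camera images.
- cutter_base: Lower half of the disc cutter, fixed: dark steel die block 88 mm (its x) by 140 mm (its y), flat top 30 mm above the bench, on a foot plate 108 x 184 mm, 8 mm thick, with four screw heads up to 13 mm high. On the left or right of the bench. Origin: at bench height under the block's middle; z up, y along the long side, x roughly away from the robot (up to 20 degrees off).
- pin0 (a point): Centre of the tip of the dowel pin on the block's -y side, 35 mm above the bench. The two pins, 8 mm thick with the last 2 mm tapered, rise 5 mm out of the block's top, 48 mm either side of its middle along its y.
- pin1 (a point): Centre of the tip of the dowel pin on the block's +y side, 35 mm above the bench.
- guide_plate: Loose steel plate 88 mm (x) by 140 mm (y) by 10 mm thick, about 0.8 kg, outline as the die block, with seven punch holes of 8 to 24 mm and two pin holes. Starts 16 to 26 mm off to the block's -x side, up to 13 mm off along y, turned up to 7 degrees, resting on the pin tips, its -x side sagging onto the block's edge. Origin: middle of its underside; axes as the block's when seated.
- hole0 (a point): Centre of the lower mouth of the guide plate's pin hole on its -y side; belongs over pin0. The pin holes are 9.6 mm wide, 48 mm either side of the plate's middle along its y. Seated, the plate's underside is 30 mm and its top 40 mm above the bench. The plate slides under a sideways push of a few newtons.
- hole1 (a point): Centre of the lower mouth of the guide plate's pin hole on its +y side; belongs over pin1.
- punch_block: Bystander: wooden block 150 mm (x) by 56 mm (y) by 32 mm high holding three loose steel punches, on the side of the bench where the cutter is not. Origin: middle of its underside.
- punch0_mid (a point): Half-way up the thickest punch (24 mm across, 55 mm long), standing in the punch block, top 65 mm above the bench.
- punch1_mid (a point): Half-way up the middle punch (18 mm across, 55 mm long), standing in the punch block.
- punch2_mid (a point): Half-way up the thinnest punch (14 mm across, 55 mm long), standing in the punch block.
- mallet: Bystander: brass-headed hammer with wooden handle, 220 mm long, lying across the bench beyond the work, under 30 mm high, its head on the left. Origin: middle of its length, at bench height.
- flux_jar: Bystander: white plastic jar with blue lid, 52 mm across, 62 mm high, on the robot's left. Origin: middle of its underside.
There are look-alikes about, which are no part of the job. There is more than one size of the cutter_base; the job needs the smallest.

How it is judged:
By the outcome, as a careful person would: the job done as asked, in the order asked, and still so for the second after the job is handed in, with the robot touching nothing.
It also fails if it takes over 72 s, if anything falls off the work surface, if the arm or the gripper's body presses on something with over 40 N, if the wrist force passes 120 N, or if a joint passes its speed limit or range.

## Robot

A 7-joint arm with a two-finger parallel gripper is mounted at the origin on the work surface. World frame = base frame: x ahead of the robot, y to its left, z up, the work surface at z = 0. Lengths are in m, angles in rad, forces in N, time in s.
With the tool pointing down it reaches from about 0.425 to 0.925 m from the base axis. Payload 6.8 kg.
Tool frame: the origin (TCP) lies on the centre line of the jaws, within the pads' length; the fingertips stand 11 mm ahead of it and the grasp point (between the pads) lies 8 mm behind it; z points along the fingers, y is the direction in which the jaws open and shut (so a half turn about z gives the same grasp; the last joint's range is limited). The gripper opens to 85 mm and grips with 20 to 120 N. Pads are 22 mm wide; open, the fingers measure 114 mm over their backs; the gripper's body (76 mm by 85 mm) begins 54 mm behind the grasp point. The pads swing forward as they close: fully open they stand 13 mm farther back than shut.
Start: joints at [1.027, 0.477, 0.022, 1.555, -0.011, 1.109, -0.083], TCP at [0.285, -0.612, 0.242] pointing down, gripper open.
Joint ranges: [-2.96, 2.96], [-0.34, 2.1], [-1.41, 1.46], [0.24, 2.44], [-1.37, 4.51], [0.17, 1.92], [-2.96, 2.96]. Speed limits (rad/s): [2.39, 2.39, 3.14, 3.14, 3.14, 3.14, 3.14].

## Interface

Orientations are given as a rotation vector (axis times angle).
In Python, from bench import r gives the robot as it stands.
- The arm moves only by the tool send_rows, never from a script. Its argument "deltas" is a list of rows, each a list of 7 numbers: the opening, from 0 (shut) to 1 (fully open), then the shift along the tool's x, y, z as a fraction of full scale, then the turn, a rotation vector about the tool's x, y, z as a fraction of full scale. In form: [[hand, x, y, z, ax, ay, az], ...]. A call has 1 to 20 rows; each row is the pose to reach, as a shift and turn from the pose commanded when the call began, along the tool's axes at that moment, turning the shorter way round; what a row does not reach only later rows make up. Full scale, the value 1, is 150 mm for a shift and 180 degrees for a turn. A row lasts 1/12 s, in which the tool goes at most 41.7 mm and 7.16 degrees, less where a joint would pass 70% of its speed; a pose out of reach is approached as far as the arm can. A call with a number of a shift or a turn outside -1 to 1 is refused whole. A call with a gripper value outside its range is refused whole. The fingers move at their own pace and stop on an object; "squeeze" is the grip in N (left out, the last holds). Time passes only in rows, so rows that repeat a pose let the fingers close. It gives the time, the measured TCP pose, the force and the opening at its end, in the units of the state.
- r.get_obs(): the state, without advancing time (a new reading comes with each control period).
- r.grab_frame(name): name is "scene" or "top" or "wrist"; returns a dict with "pixels" (400x640x3 uint8, red, green, blue), "camera_matrix" (3x3 intrinsics, pixels), "dist_coeffs" ([k1, k2, p1, p2, k3] as OpenCV has them; the pictures are not rectified), "rvec" (rotation vector, rad) and "tvec" (3), from world to camera coordinates, as OpenCV has them. Camera axes: x right, y down, z forward; pixel columns grow to the right and rows downward; lengths in m; the calibration is good to about 2 mm. A picture is of the moment at which its call begins. There is no depth.
- r.hand_in(): hands the job in, once; it reports no verdict.
The state is a dict: "clock": time; "joints": joint angles; "qvel": joint speeds; "tau": joint torques, N m; "tcp_pos": TCP position; "orientation": TCP orientation; "contact_force": force on the tool from outside, world axes, zero at the start; "moment": the same for the moment, N m; "grip_width": finger opening in m.
Only numpy, scipy, OpenCV 4.12 (cv2) and the standard library are available. Lean on these libraries where they do the work, as an engineer would, in place of code of your own. Each camera call takes 0.05 s, during which the arm holds its last target. There are 200 camera calls.

## Working session

There is one attempt and no reset: what is moved stays moved. The work goes in short steps, Python scripts to look and compute and a tool call to move; the robot and the scene stay as the last step left them, time stands still between calls to the robot, and variables do not carry over. Pictures are saved under pics/ and viewed, about 8 in all and at most 12, crops included, and the job is handed in when it is done.

Besides the shell and the picture viewer there is one more tool, called after "Call:" by a JSON object that holds its "op" and its "data". send_rows: Moves the arm, as the interface text tells. Shift numbers are shares of 150 mm and turn numbers shares of 180 degrees, none past 1 either way. Its arguments: {"type":"object","properties":{"deltas":{"type":"array","items":{"type":"array","items":{"type":"number"}}},"squeeze":{"type":"number"}},"required":["deltas"]}

```bash
mkdir -p pics; cat > h.py <<'E'
import numpy as np, cv2
from bench import r
def snap(n,name):
    f=r.grab_frame(n); cv2.imwrite(f'pics/{name}.png',f['pixels'][:,:,::-1]); np.savez(f'pics/{name}.npz',**f); return f
def ray(f,uv,z):
    K=np.array(f['camera_matrix']);d=np.array(f['dist_coeffs']);R=cv2.Rodrigues(np.array(f['rvec'],float))[0];t=np.array(f['tvec'],float).ravel()
    p=cv2.undistortPoints(np.array(uv,float).reshape(-1,1,2),K,d).reshape(-1,2)
    D=np.c_[p,np.ones(len(p))]@R; C=-R.T@t
    return C+D*((np.broadcast_to(z,len(p))-C[2])/D[:,2])[:,None]
def proj(f,P):
    return cv2.projectPoints(np.array(P,float).reshape(-1,1,3),np.array(f['rvec'],float),np.array(f['tvec'],float),np.array(f['camera_matrix']),np.array(f['dist_coeffs']))[0].reshape(-1,2)
E
python3 - <<'E'
from h import *
a=snap('top','t0');b=snap('scene','s0')
for f in(a,b):
    R=cv2.Rodrigues(np.array(f['rvec'],float))[0]; print((-R.T@np.ravel(f['tvec'])).round(3))
print(r.get_obs())
E
```

```text
[0.463 0.049 1.108]
[1.424 0.442 0.684]
{'clock': 0.1, 'joints': array([ 1.02685863,  0.47772487,  0.02230724,  1.55638761, -0.01148347,
        1.10927553, -0.08310377]), 'qvel': array([-0.00013359, -0.0007964 , -0.00054989, -0.0005619 , -0.00054176,
        0.00234007, -0.00129067]), 'tau': array([ 4.71331441e-03, -5.97765219e+01,  1.61397893e+00, -2.81957066e+01,
        1.28522908e-02,  4.96644789e-03,  2.77838825e-05]), 'tcp_pos': array([ 0.28474702, -0.61141683,  0.24140246]), 'orientation': array([-3.06571367e+00, -6.78944964e-01,  7.49102153e-04]), 'contact_force': array([ 0.04576208,  0.04253109, -0.38988112]), 'moment': array([ 0.02034924,  0.04405237, -0.00454565]), 'grip_width': 0.08564562513892589}
```

View pics/t0.png

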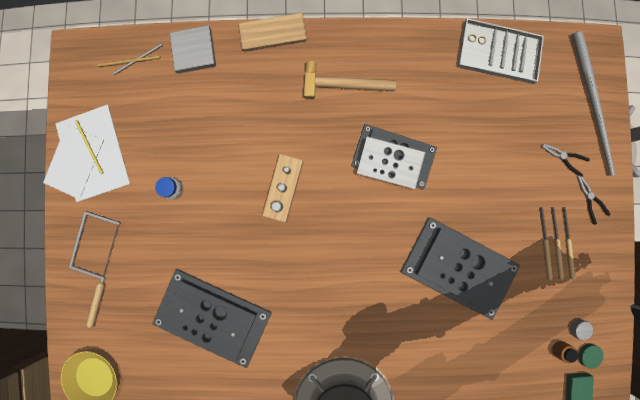

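View pics/s0.png

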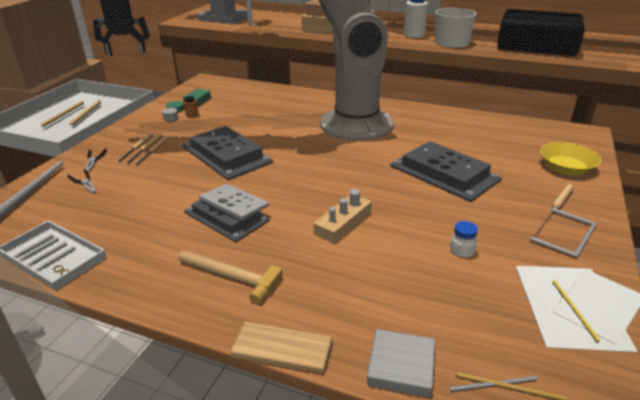

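Three candidate cutters in the top view: (393,157) with the light plate on it, (460,267) and (212,317). The first is the smallest and the only one carrying a loose plate. I'll confirm it enlarged.

```bash
python3 - <<'E'
from h import *
a=cv2.imread('pics/t0.png')[115:200,340:450];b=cv2.imread('pics/s0.png')[175:245,175:285]
o=np.vstack([cv2.resize(a,None,fx=7,fy=7,interpolation=2),])
cv2.imwrite('pics/c0.png',o)
E
```

```text
(no output)
```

View pics/c0.png

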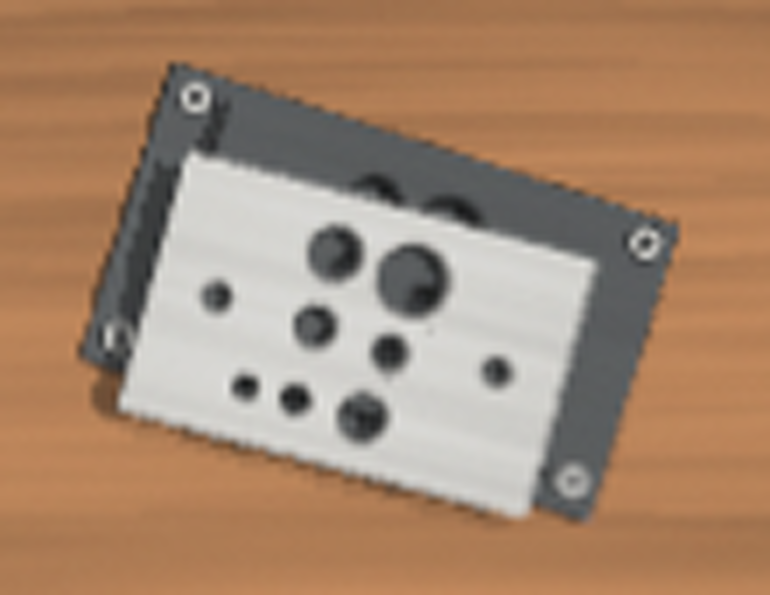

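The crop confirms it: foot plate corners at crop (170,63), (680,222), (590,520) and (80,357); plate corners at (192,152), (598,262), (526,518) and (118,408); pin holes at (217,297) and (497,372).

```bash
cat >> h.py <<'E'
def fit(model,W):  # 2D rigid fit world = R(th) m + t
    m=np.array(model,float);W=W[:,:2];a=m-m.mean(0);b=W-W.mean(0)
    th=np.arctan2((a[:,0]*b[:,1]-a[:,1]*b[:,0]).sum(),(a*b).sum());c,s=np.cos(th),np.sin(th);R=np.array([[c,-s],[s,c]])
    t=W.mean(0)-R@m.mean(0); return th,t,((m@R.T+t-W)*1e3).round(1)
E
python3 - <<'E'
from h import *
f=dict(np.load('pics/t0.npz'))
U=lambda c:np.array([340,115])+(np.array(c,float)+.5)/7-.5
F=ray(f,U([(170,63),(680,222),(590,520),(80,357)]),.008)
S=ray(f,U([(195,97),(645,243),(572,481),(118,336)]),.013)
m=np.array([[.054,.092],[.054,-.092],[-.054,-.092],[-.054,.092]])
th,t,e=fit(m,F);print('foot',np.degrees(th),t,e.tolist())
d=np.linalg.norm(S-np.roll(S,-1,0),axis=1);print('screw rect',d,S.mean(0))
C,s=t,th
v=S[0]-S[1];v2=S[3]-S[2];print('screw ang',[np.degrees(np.arctan2(-q[0],q[1])) for q in(v,v2)])
# plate: iterate heights; tilt: plane underside through pins' line z=35 and block edge x=-44 z=30
R=lambda a:np.array([[np.cos(a),-np.sin(a)],[np.sin(a),np.cos(a)]])
pc=U([(192,152),(598,262),(526,518),(118,408)]);ph=U([(217,297),(497,372)])
zt=lambda P:.045+ .010*0+((P[:,:2]-C)@R(th))[:,0]*(5/44)/1
def solve(uv):
    P=ray(f,uv,.045)
    for _ in range(8):P=ray(f,uv,zt(P))
    return P
P=solve(pc);H=solve(ph)
mp=np.array([[.044,.07],[.044,-.07],[-.044,-.07],[-.044,.07]])
print(P.round(4).tolist())
tp,pt,e=fit(mp,P);print('plate',np.degrees(tp),pt,e.tolist());print('rel deg',np.degrees(tp-th),'off',(R(th).T@(pt-C)*1e3))
print('holes',H,np.linalg.norm(H[0]-H[1]),'mid rel',R(th).T@(H[:,:2].mean(0)-C)*1e3)
E
```

```text
foot -18.06121947200849 [ 0.59997571 -0.12751423] [[0.9, -0.2], [0.1, -0.1], [-0.3, -0.4], [-0.8, 0.7]]
screw rect [0.16194904 0.08572428 0.16231795 0.08628681] [ 0.59969638 -0.12748121  0.013     ]
screw ang [np.float64(-18.492959259906495), np.float64(-18.294602816364435)]
[[0.6415, -0.0595, 0.0471], [0.6037, -0.1936, 0.0477], [0.5197, -0.1697, 0.0378], [0.5577, -0.0345, 0.0372]]
plate -15.872168142141115 [ 0.58065297 -0.11431471] [[0.7, 0.5], [0.1, -0.1], [-0.5, 0.1], [-0.3, -0.5]]
rel deg 2.189051329867372 off [-22.46291154   6.55843191]
holes [[ 0.59379705 -0.06743535  0.04221584]
 [ 0.56796312 -0.16002317  0.04268678]] 0.09612554000112934 mid rel [-22.42849257   7.18545452]
```

Plan: push the plate with the side faces of two slightly spread fingertips, low enough that they stop against the die block's own side, which sets both position and yaw. I'll push −y first, then +x. First comes transit in the air.

Call:
{"op": "send_rows", "data": {"deltas": [[0.25,0.15,-0.1,0,0,0,0],[0.25,0.35,-0.25,0,0,0,0],[0.25,0.55,-0.4,0,0,0,0],[0.25,0.75,-0.53,0,0,0,0],[0.25,0.945,-0.673,0,0,0,0]]}}

```text
clock: 0.52
tcp_pos: [0.3714, -0.4589, 0.2419]
orientation: [-3.067, -0.679, 0.0]
contact_force: [0.6, -0.3, 0.1]
grip_width: 0.0254
```

Call:
{"op": "send_rows", "data": {"deltas": [[0.25,0.2,-0.14,0,0,0,0],[0.25,0.4,-0.28,0,0,0,0],[0.25,0.6,-0.42,0,0,0,0],[0.25,0.8,-0.56,0,0,0,0],[0.25,0.945,-0.673,0,0,0,0]]}}

```text
clock: 0.93
tcp_pos: [0.4582, -0.3058, 0.2421]
orientation: [-3.065, -0.683, -0.001]
contact_force: [0.9, 0.5, 1.0]
grip_width: 0.0213
```

Call:
{"op": "send_rows", "data": {"deltas": [[0.25,0.2,-0.14,0,0,0,0],[0.25,0.4,-0.28,0,0,0,0],[0.25,0.6,-0.42,0,0,0,0],[0.25,0.8,-0.56,0,0,0,0],[0.25,0.945,-0.673,0,0,0,0]]}}

```text
clock: 1.35
tcp_pos: [0.5438, -0.1545, 0.2421]
orientation: [-3.065, -0.683, -0.001]
contact_force: [0.4, 0.3, 0.4]
grip_width: 0.0215
```

Call:
{"op": "send_rows", "data": {"deltas": [[0.25,0.2,-0.14,0,0,0,0],[0.25,0.4,-0.28,0,0,0,0],[0.25,0.6,-0.42,0,0,0,0],[0.25,0.8,-0.56,0,0,0,0],[0.25,0.945,-0.673,0,0,0,0],[0.25,0.945,-0.673,0.2,0,0,-0.03],[0.25,0.945,-0.673,0.4,0,0,-0.06],[0.25,0.945,-0.673,0.6,0,0,-0.1],[0.25,0.945,-0.673,0.7,0,0,-0.13],[0.25,0.945,-0.673,0.7,0,0,-0.17],[0.25,0.945,-0.673,0.7,0,0,-0.21],[0.25,0.945,-0.673,0.7,0,0,-0.26],[0.25,0.945,-0.673,0.7,0,0,-0.26],[0.25,0.945,-0.673,0.7,0,0,-0.26]]}}

```text
clock: 2.52
tcp_pos: [0.6281, -0.0067, 0.1367]
orientation: [-2.544, -1.842, 0.001]
contact_force: [0.8, 0.4, -0.7]
grip_width: 0.0213
```

```bash
cat >> h.py <<'E'
BC=np.array([.600,-.1275]);BT=np.radians(-18.2)
def to(rel,z,yaw):  # block-frame target (m), tool-x yaw rel block (deg): scaled deltas
    o=r.get_obs();R=cv2.Rodrigues(np.array(o['orientation']))[0];c,s=np.cos(BT),np.sin(BT);B=np.array([[c,-s],[s,c]])
    p=np.array(o['tcp_pos']);rp=B.T@(p[:2]-BC)*1e3;y=np.degrees(np.arctan2(R[1,0],R[0,0])-BT)
    print('t',round(o['clock'],2),'rel mm',rp.round(1),'z',p[2].round(4),'yawrel',y.round(2),'tilt',R[:,2].round(3),'F',np.array(o['contact_force']).round(1),'w',round(o['grip_width'],4))
    W=np.r_[BC+B@np.array(rel),z]; print('delta',(R.T@(W-p)/.15).round(3),'az',round(-(yaw-y)/180,4))
E
python3 -c "
from h import *
to((-.011,.103),.029,90)"
```

```text
t 2.52 rel mm [-11.  123.5] z 0.1367 yawrel 90.02 tilt [-0.001  0.    -1.   ] F [ 0.8  0.4 -0.7] w 0.0213
delta [-0.137  0.001  0.718] az 0.0001
```

Call:
{"op": "send_rows", "data": {"deltas": [[0.25,-0.03,0,0.15,0,0,0],[0.25,-0.07,0,0.3,0,0,0],[0.25,-0.1,0,0.45,0,0,0],[0.25,-0.12,0,0.55,0,0,0],[0.25,-0.13,0,0.63,0,0,0],[0.25,-0.137,0,0.68,0,0,0],[0.25,-0.137,0,0.718,0,0,0],[0.25,-0.137,0,0.718,0,0,0]]}}

```text
clock: 3.18
tcp_pos: [0.6218, -0.0258, 0.0289]
orientation: [-2.545, -1.841, 0.001]
contact_force: [0.3, 0.2, -0.1]
grip_width: 0.0211
```

```bash
python3 -c "
from h import *
to((-.011,.083),.029,90)
w=snap('wrist','w1')['pixels'];s=snap('scene','s1')['pixels'][160:260,160:300]
t=snap('top','t1')['pixels'][100:210,330:460]
o=np.hstack([cv2.resize(s,(400,286)),cv2.resize(t,(400,338))[:286]])
o=np.vstack([o,np.hstack([cv2.resize(w,(400,250)),np.zeros((250,400,3),np.uint8)])])
cv2.imwrite('pics/v1.png',o[:,:,::-1])"
```

```text
t 3.18 rel mm [-11.1 103.5] z 0.0289 yawrel 89.96 tilt [-0.001  0.    -1.   ] F [ 0.3  0.2 -0.1] w 0.0211
delta [-0.136  0.001 -0.001] az -0.0002
```

View pics/v1.png

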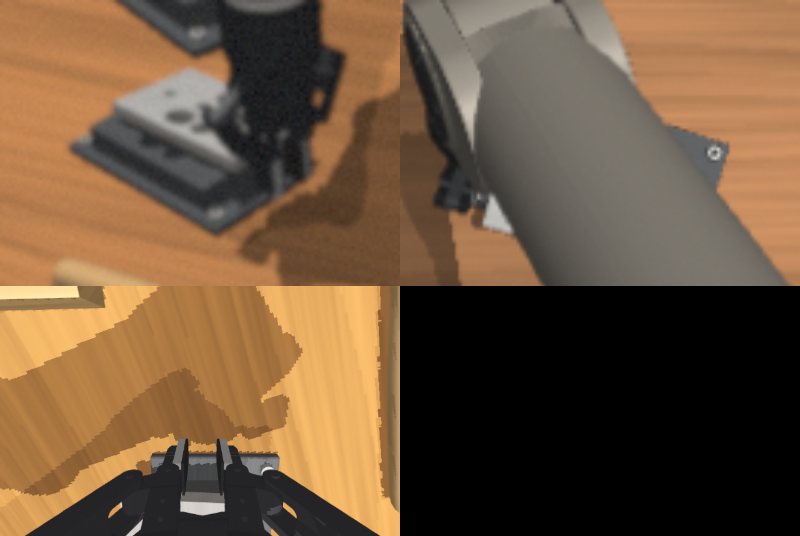

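The fingers stand beside the plate's +y edge, clear of the foot. I'll push slowly.

Call:
{"op": "send_rows", "data": {"deltas": [[0.25,-0.02,0,0,0,0,0],[0.25,-0.04,0,0,0,0,0],[0.25,-0.06,0,0,0,0,0],[0.25,-0.075,0,0,0,0,0],[0.25,-0.08,0,0,0,0,0],[0.25,-0.085,0,0,0,0,0],[0.25,-0.09,0,0,0,0,0],[0.25,-0.095,0,0,0,0,0],[0.25,-0.1,0,0,0,0,0]]}}

```text
clock: 4.08
tcp_pos: [0.6178, -0.0393, 0.0297]
orientation: [-2.544, -1.842, -0.002]
contact_force: [1.2, 3.7, -1.3]
grip_width: 0.0213
```

Call:
{"op": "send_rows", "data": {"deltas": [[0.25,-0.005,0,0,0,0,0],[0.25,-0.01,0,0,0,0,0],[0.25,-0.015,0,0,0,0,0],[0.25,-0.02,0,0,0,0,0]]}}

```text
clock: 4.42
tcp_pos: [0.6169, -0.0427, 0.0297]
orientation: [2.545, 1.842, 0.002]
contact_force: [2.5, 3.5, -0.7]
grip_width: 0.0214
```

Call:
{"op": "send_rows", "data": {"deltas": [[0.25,-0.004,0,0,0,0,0],[0.25,-0.007,0,0,0,0,0],[0.25,-0.01,0,0,0,0,0]]}}

```text
clock: 4.67
tcp_pos: [0.6162, -0.0445, 0.0297]
orientation: [2.545, 1.841, 0.001]
contact_force: [2.7, 4.0, -1.4]
grip_width: 0.0217
```

```bash
python3 -c "
from h import *
to((-.011,.081),.029,90)"
```

```text
t 4.67 rel mm [-10.5  83.9] z 0.0297 yawrel 89.97 tilt [ 0.001  0.    -1.   ] F [ 2.7  4.  -1.4] w 0.0217
delta [-0.019 -0.003  0.005] az -0.0001
```

Call:
{"op": "send_rows", "data": {"deltas": [[0.25,-0.003,0,0,0,0,0],[0.25,-0.006,0,0,0,0,0],[0.25,-0.009,0,0,0,0,0]]}}

```text
clock: 4.92
tcp_pos: [0.6157, -0.0458, 0.0297]
orientation: [2.545, 1.841, 0.001]
contact_force: [2.3, 3.1, -0.1]
grip_width: 0.0211
```

Call:
{"op": "send_rows", "data": {"deltas": [[0.25,-0.003,0,0,0,0,0],[0.25,-0.005,0,0,0,0,0]]}}

```text
clock: 5.08
tcp_pos: [0.6154, -0.0466, 0.0297]
orientation: [2.545, 1.841, 0.0]
contact_force: [1.0, 3.5, 0.9]
grip_width: 0.0214
```

Call:
{"op": "send_rows", "data": {"deltas": [[0.25,-0.003,0,0,0,0,0],[0.25,-0.005,0,0,0,0,0]]}}

```text
clock: 5.25
tcp_pos: [0.6151, -0.0471, 0.0297]
orientation: [-2.545, -1.841, -0.0]
contact_force: [1.4, 3.9, 1.0]
grip_width: 0.0214
```

```bash
python3 -c "
from h import *
to((-.011,.081),.029,90)"
```

```text
t 5.25 rel mm [-10.8  81.1] z 0.0297 yawrel 89.97 tilt [ 0.  0. -1.] F [1.4 3.9 1. ] w 0.0214
delta [-0.    -0.001  0.004] az -0.0002
```

Call:
{"op": "send_rows", "data": {"deltas": [[0.25,-0.003,0,0,0,0,0],[0.25,-0.003,0,0,0,0,0]]}}

```text
clock: 5.42
tcp_pos: [0.6149, -0.0475, 0.0297]
orientation: [-2.545, -1.841, -0.0]
contact_force: [2.1, 3.8, 0.9]
grip_width: 0.021
```

Call:
{"op": "send_rows", "data": {"deltas": [[0.25,-0.003,0,0,0,0,0],[0.25,-0.003,0,0,0,0,0]]}}

```text
clock: 5.58
tcp_pos: [0.6149, -0.0476, 0.0296]
orientation: [-2.545, -1.841, -0.001]
contact_force: [2.6, 5.8, -0.2]
grip_width: 0.0212
```

Call:
{"op": "send_rows", "data": {"deltas": [[0.25,-0.003,0,0,0,0,0],[0.25,-0.003,0,0,0,0,0]]}}

```text
clock: 5.75
tcp_pos: [0.6148, -0.0475, 0.0296]
orientation: [-2.544, -1.842, -0.002]
contact_force: [3.5, 5.6, 0.9]
grip_width: 0.0211
```

The position stopped advancing at rel y 80.6 mm with force rising. That is the block's side (70 + 11 mm expected), so the y edge is flush. Next I back off, rise, turn 90°, and go round to the −x side.

Call:
{"op": "send_rows", "data": {"deltas": [[0.25,0.03,0,0,0,0,0],[0.25,0.1,0,0,0,0,0],[0.25,0.12,0,-0.15,0,0,0],[0.4,0.12,0,-0.35,0,0,0],[0.6,0.12,0,-0.55,0,0,0],[0.6,0.1,-0.1,-0.6,0,0,0.03],[0.6,0.0,-0.2,-0.6,0,0,0.07],[0.6,-0.1,-0.3,-0.6,0,0,0.11],[0.6,-0.2,-0.4,-0.6,0,0,0.15],[0.6,-0.3,-0.5,-0.6,0,0,0.19],[0.6,-0.4,-0.54,-0.6,0,0,0.23],[0.6,-0.5,-0.54,-0.6,0,0,0.27],[0.6,-0.537,-0.541,-0.6,0,0,0.31],[0.6,-0.537,-0.541,-0.6,0,0,0.35],[0.6,-0.537,-0.541,-0.6,0,0,0.39],[0.6,-0.537,-0.541,-0.6,0,0,0.43],[0.6,-0.537,-0.541,-0.6,0,0,0.47],[0.6,-0.537,-0.541,-0.6,0,0,0.5],[0.6,-0.537,-0.541,-0.6,0,0,0.5]]}}

```text
clock: 7.33
tcp_pos: [0.5118, -0.0999, 0.1194]
orientation: [3.1, -0.504, -0.002]
contact_force: [-1.1, 0.2, 0.7]
grip_width: 0.0512
```

```bash
python3 -c "
from h import *
to((-.092,.0),.026,0)
w=snap('wrist','w2')['pixels'];t=snap('top','t2')['pixels'][100:210,330:460]
s=snap('scene','s2')['pixels'][160:260,160:300]
o=np.vstack([np.hstack([cv2.resize(t,(400,338))[:286],cv2.resize(s,(400,286))]),np.hstack([cv2.resize(w,(400,250)),np.zeros((250,400,3),np.uint8)])])
cv2.imwrite('pics/v2.png',o[:,:,::-1])"
```

```text
t 7.33 rel mm [-92.4  -1.3] z 0.1194 yawrel -0.25 tilt [-0.002 -0.001 -1.   ] F [-1.1  0.2  0.7] w 0.0512
delta [ 0.004 -0.009  0.623] az -0.0014
```

View pics/v2.png

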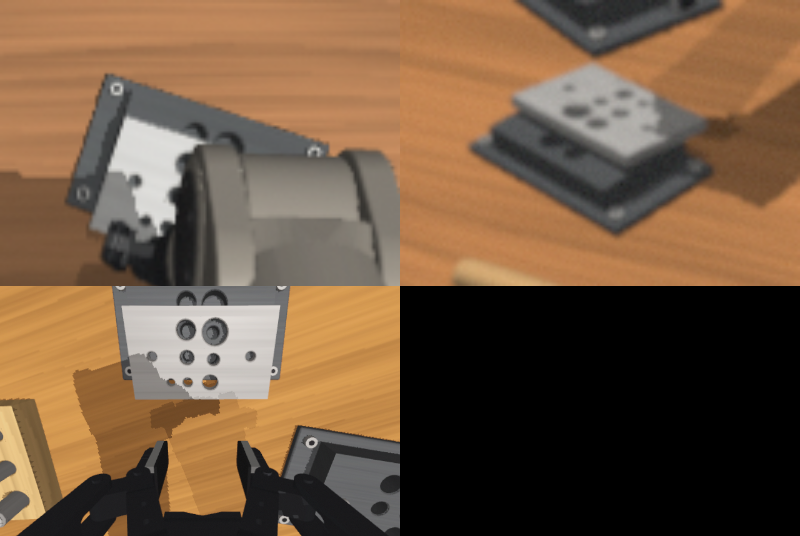

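The plate has been squared up in yaw, and the tool stands behind its −x edge, clear of the decoy cutter on the right. I'll descend.

Call:
{"op": "send_rows", "data": {"deltas": [[0.6,0.004,-0.009,0.15,0,0,0],[0.6,0.004,-0.009,0.3,0,0,0],[0.6,0.004,-0.009,0.43,0,0,0],[0.6,0.004,-0.009,0.53,0,0,0],[0.6,0.004,-0.009,0.59,0,0,0],[0.6,0.004,-0.009,0.62,0,0,0],[0.6,0.004,-0.009,0.62,0,0,0]]}}

```text
clock: 8.07
tcp_pos: [0.513, -0.0986, 0.026]
orientation: [3.102, -0.496, -0.002]
contact_force: [-0.5, 0.0, 0.5]
grip_width: 0.0515
```

```bash
python3 -c "
from h import *
to((-.058,.0),.026,0)"
```

```text
t 8.07 rel mm [-91.7   0.3] z 0.026 yawrel 0.02 tilt [-0.001  0.    -1.   ] F [-0.5  0.   0.5] w 0.0515
delta [ 0.225  0.002 -0.001] az 0.0001
```

Call:
{"op": "send_rows", "data": {"deltas": [[0.6,0.03,0,0,0,0,0],[0.6,0.06,0,0,0,0,0],[0.6,0.075,0,0,0,0,0],[0.6,0.085,0,0,0,0,0],[0.6,0.092,0,0,0,0,0],[0.6,0.099,0,0,0,0,0],[0.6,0.106,0,0,0,0,0],[0.6,0.113,0,0,0,0,0],[0.6,0.12,0,0,0,0,0]]}}

```text
clock: 8.82
tcp_pos: [0.5255, -0.1027, 0.0264]
orientation: [-3.102, 0.496, 0.016]
contact_force: [-14.1, 5.2, 10.9]
grip_width: 0.0511
```

Call:
{"op": "send_rows", "data": {"deltas": [[0.6,0.007,0,0,0,0,0],[0.6,0.014,0,0,0,0,0],[0.6,0.021,0,0,0,0,0],[0.6,0.028,0,0,0,0,0],[0.6,0.035,0,0,0,0,0],[0.6,0.042,0,0,0,0,0],[0.6,0.049,0,0,0,0,0],[0.6,0.056,0,0,0,0,0]]}}

```text
clock: 9.48
tcp_pos: [0.5304, -0.1045, 0.026]
orientation: [-3.102, 0.496, 0.026]
contact_force: [-22.5, 8.7, 19.2]
grip_width: 0.0514
```

```bash
python3 -c "
from h import *
to((-.055,.0),.026,0)"
```

```text
t 9.48 rel mm [-73.3   0.1] z 0.026 yawrel 0.03 tilt [-0.016  0.003 -1.   ] F [-22.5   8.7  19.2] w 0.0514
delta [ 0.122  0.001 -0.002] az 0.0002
```

Force is climbing with a strong upward component and the tool is lagging its command. I'll look before pushing further.

```bash
python3 -c "
from h import *
s=snap('scene','s3')['pixels'][170:245,170:290];w=snap('wrist','w3')['pixels'][150:400,100:540]
o=np.vstack([cv2.resize(s,(640,400),interpolation=2)[:330],cv2.resize(w,(475,270))[:,:475].__class__((270,640,3),np.uint8)*0])
o[330:,:475]=cv2.resize(w,(475,270))
cv2.imwrite('pics/v3.png',o[:,:,::-1])"
```

```text
(no output)
```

View pics/v3.png

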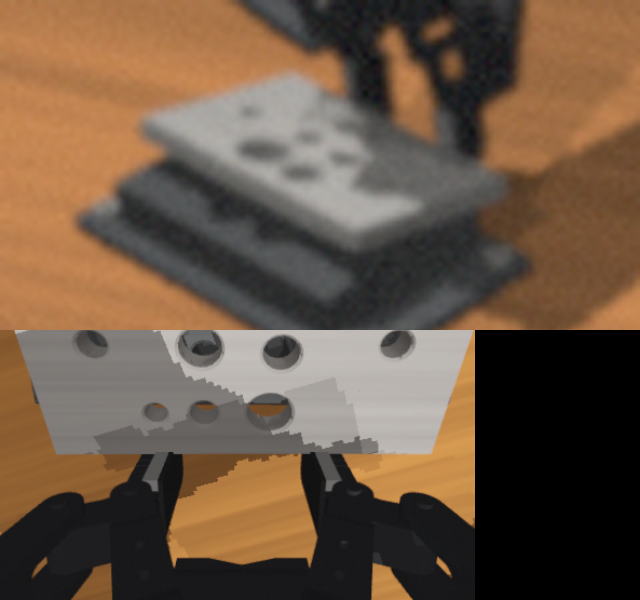

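As the plate moves +x it climbs its own slope (5 mm in 44). Friction at the fingertips therefore presses the overhanging edge down and jams it. I'll back off, then push again while rising slightly along that slope.

Call:
{"op": "send_rows", "data": {"deltas": [[0.6,-0.02,0,0,0,0,0],[0.6,-0.04,0,0,0,0,0],[0.6,-0.065,0,0,0,0,0],[0.6,-0.08,0,0,0,0,0],[0.6,-0.08,0,0,0,0,0]]}}

```text
clock: 10.0
tcp_pos: [0.5275, -0.1032, 0.0271]
orientation: [3.102, -0.498, 0.002]
contact_force: [-0.4, -1.0, -0.1]
grip_width: 0.0515
```

```bash
python3 -c "
from h import *
to((-.055,.0),.026,0)"
```

```text
t 10.0 rel mm [-76.4   0.5] z 0.0271 yawrel -0.03 tilt [ 0.001 -0.    -1.   ] F [-0.4 -1.  -0.1] w 0.0515
delta [0.143 0.003 0.007] az -0.0002
```

Call:
{"op": "send_rows", "data": {"deltas": [[0.6,0.007,0,-0.001,0,0,0],[0.6,0.014,0,-0.003,0,0,0],[0.6,0.021,0,-0.005,0,0,0],[0.6,0.028,0,-0.007,0,0,0],[0.6,0.035,0,-0.009,0,0,0]]}}

```text
clock: 10.42
tcp_pos: [0.5322, -0.1048, 0.028]
orientation: [3.102, -0.498, -0.0]
contact_force: [-3.0, 0.4, 0.1]
grip_width: 0.0513
```

Call:
{"op": "send_rows", "data": {"deltas": [[0.6,0.007,0,-0.002,0,0,0],[0.6,0.014,0,-0.004,0,0,0],[0.6,0.021,0,-0.006,0,0,0]]}}

```text
clock: 10.67
tcp_pos: [0.5326, -0.105, 0.028]
orientation: [-3.102, 0.497, 0.008]
contact_force: [-5.6, 3.2, 0.1]
grip_width: 0.0509
```

```bash
python3 -c "
from h import *
to((-.055,.0),.026,0)"
```

```text
t 10.67 rel mm [-71.    0.3] z 0.028 yawrel -0.01 tilt [-0.005  0.001 -1.   ] F [-5.6  3.2  0.1] w 0.0509
delta [0.107 0.002 0.013] az -0.0
```

Call:
{"op": "send_rows", "data": {"deltas": [[0.6,0.007,0,-0.002,0,0,0],[0.6,0.014,0,-0.004,0,0,0],[0.6,0.021,0,-0.006,0,0,0]]}}

```text
clock: 10.92
tcp_pos: [0.5362, -0.1063, 0.029]
orientation: [3.102, -0.497, -0.006]
contact_force: [-4.4, 2.6, -1.9]
grip_width: 0.0512
```

Call:
{"op": "send_rows", "data": {"deltas": [[0.6,0.007,0,-0.002,0,0,0],[0.6,0.014,0,-0.004,0,0,0],[0.6,0.021,0,-0.006,0,0,0]]}}

```text
clock: 11.17
tcp_pos: [0.5397, -0.1075, 0.0302]
orientation: [3.102, -0.498, -0.004]
contact_force: [-4.4, 1.9, -1.3]
grip_width: 0.0509
```

```bash
python3 -c "
from h import *
to((-.055,.0),.026,0)"
```

```text
t 11.17 rel mm [-63.5   0.2] z 0.0302 yawrel -0.03 tilt [-0.003  0.    -1.   ] F [-4.4  1.9 -1.3] w 0.0509
delta [0.057 0.001 0.028] az -0.0002
```

It slides now at about 5 N.

Call:
{"op": "send_rows", "data": {"deltas": [[0.6,0.006,0,-0.001,0,0,0],[0.6,0.012,0,-0.002,0,0,0],[0.6,0.018,0,-0.003,0,0,0]]}}

```text
clock: 11.42
tcp_pos: [0.5433, -0.1086, 0.031]
orientation: [3.102, -0.498, -0.001]
contact_force: [-4.3, 1.6, -0.2]
grip_width: 0.0515
```

Call:
{"op": "send_rows", "data": {"deltas": [[0.6,0.005,0,-0.001,0,0,0],[0.6,0.01,0,-0.002,0,0,0],[0.6,0.015,0,-0.002,0,0,0]]}}

```text
clock: 11.67
tcp_pos: [0.5468, -0.1095, 0.0319]
orientation: [-3.102, 0.498, -0.003]
contact_force: [-3.7, 1.7, 3.4]
grip_width: 0.0514
```

Call:
{"op": "send_rows", "data": {"deltas": [[0.6,0.004,0,0,0,0,0],[0.6,0.007,0,0,0,0,0],[0.6,0.01,0,0,0,0,0]]}}

```text
clock: 11.92
tcp_pos: [0.5468, -0.1096, 0.0315]
orientation: [-3.102, 0.498, 0.001]
contact_force: [-5.8, 2.0, 4.2]
grip_width: 0.0513
```

```bash
python3 -c "
from h import *
to((-.055,.0),.026,0)"
```

```text
t 11.92 rel mm [-56.1   0.4] z 0.0315 yawrel -0.04 tilt [-0.001  0.    -1.   ] F [-5.8  2.   4.2] w 0.0513
delta [0.008 0.003 0.037] az -0.0002
```

```bash
python3 -c "
from h import *
s=snap('scene','s4')['pixels'][170:245,170:290];w=snap('wrist','w4')['pixels'][50:400,60:580]
o=np.zeros((590,640,3),np.uint8);o[:300]=cv2.resize(s,(640,400),interpolation=2)[40:340];o[300:,:431]=cv2.resize(w,(431,290))
cv2.imwrite('pics/v4.png',o[:,:,::-1])"
```

```text
(no output)
```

View pics/v4.png

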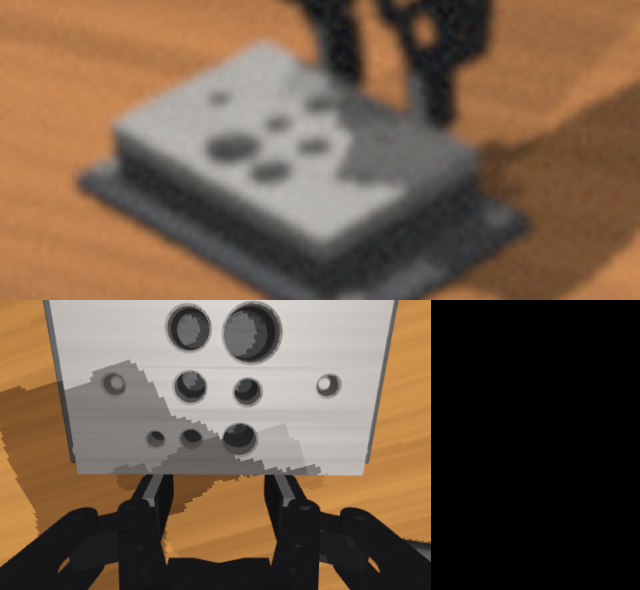

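The plate appears in line with the block, with the pins visible inside both pin holes. I'll retract out of the way to check that it lies flat.

Call:
{"op": "send_rows", "data": {"deltas": [[0.6,-0.04,0,0,0,0,0],[0.6,-0.12,0,0,0,0,0],[0.6,-0.15,0,-0.15,0,0,0],[0.6,-0.15,0,-0.4,0,0,0],[0.6,-0.15,0,-0.65,0,0,0],[0.6,-0.15,0,-0.9,0,0,0],[0.6,-0.15,0.25,-1,0,0,0],[0.6,-0.15,0.5,-1,0,0,0],[0.6,-0.15,0.75,-1,0,0,0],[0.6,-0.15,1,-1,0,0,0]]}}

```text
clock: 12.85
tcp_pos: [0.4793, -0.247, 0.1826]
orientation: [3.101, -0.496, 0.007]
contact_force: [-0.2, 0.4, -0.1]
grip_width: 0.0513
```

Call:
{"op": "send_rows", "data": {"deltas": [[0.6,0,0.25,0,0,0,0],[0.6,0,0.5,0,0,0,0],[0.6,0,0.75,0,0,0,0],[0.6,0,0.98,0,0,0,0],[0.6,0,0.98,0,0,0,0]]}}

```text
clock: 13.27
tcp_pos: [0.429, -0.3935, 0.1821]
orientation: [3.093, -0.512, 0.003]
contact_force: [-0.3, -0.4, -0.5]
grip_width: 0.0512
```

```bash
python3 -c "
from h import *
print(r.get_obs()['clock'])
t=snap('top','t5')['pixels'][115:200,340:450];s=snap('scene','s5')['pixels'][175:243,175:285]
o=np.zeros((590,800,3),np.uint8);o[:,:]=0
o[:309,:400]=cv2.resize(t,(400,309),interpolation=2);o[:247,400:]=cv2.resize(s,(400,247),interpolation=2)
big=cv2.resize(t[15:80,5:95],None,fx=4,fy=4,interpolation=2);o[320:580,:360]=big
cv2.imwrite('pics/v5.png',cv2.resize(t,None,fx=7,fy=7,interpolation=2)[:,:,::-1]);cv2.imwrite('pics/v5s.png',cv2.resize(s,None,fx=7,fy=7,interpolation=2)[:,:,::-1])"
```

```text
13.2667
```

View pics/v5.png

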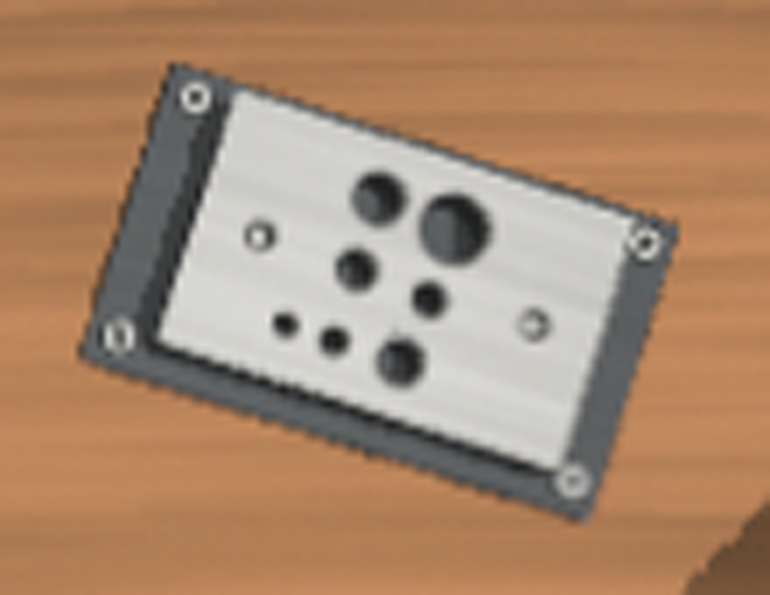

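View pics/v5s.png

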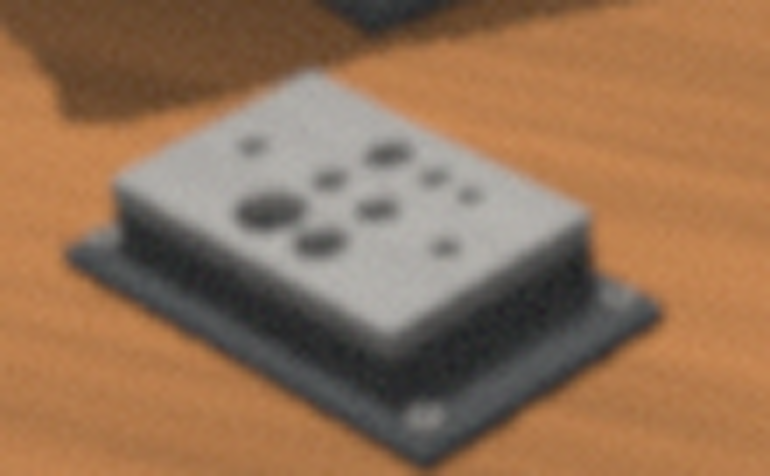

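Both pins show bright inside their holes at (260,235) and (534,325), and the plate covers the block squarely. I'll check numerically that it is flat at 40 mm.

```bash
python3 - <<'E'
from h import *
f=dict(np.load('pics/t5.npz'));g=dict(np.load('pics/s5.npz'))
U=lambda c,o:np.array(o)+(np.array(c,float)+.5)/7-.5
mp=np.array([[.044,.07],[.044,-.07],[-.044,-.07],[-.044,.07]])
a=U([(232,90),(635,215),(562,470),(158,345)],(340,115))
P=ray(f,a,.040);th,t,e=fit(mp,P);print('top',np.degrees(th),t,e.tolist())
c,s=np.cos(BT),np.sin(BT);print('rel',np.array([[c,s],[-s,c]])@(t-BC)*1e3)
b=U([(392,335),(118,185),(313,70),(590,215)],(175,175)) # +x+y? order by projection below
for z in(.04,.045):
    W=np.c_[mp@np.array([[c,s],[-s,c]])+BC,np.full(4,z)]
    print(z,'top err',(proj(f,W)-a).round(1).tolist());print('scene',((proj(g,W)-[175,175]+.5)*7-.5).round(0).tolist())
W=np.c_[np.array([[0,.048],[0,-.048]])@np.array([[c,s],[-s,c]])+BC,[.035,.035]]
print('pins crop',((proj(f,W)-[340,115]+.5)*7-.5).round(0).tolist())
# foot in scene for bias
W=np.c_[np.array([[.054,.092],[.054,-.092],[-.054,.092]])@np.array([[c,s],[-s,c]])+BC,[.008]*3];print('foot scene',((proj(g,W)-[175,175]+.5)*7-.5).round(0).tolist())
E
```

```text
top -17.6021786595865 [ 0.59938051 -0.12792753] [[-0.9, -0.5], [-0.3, 0.3], [0.9, 0.3], [0.3, -0.1]]
rel [-0.45496214 -0.59963001]
0.04 top err [[0.3, -0.1], [-0.2, 0.2], [-0.6, -0.4], [-0.3, -0.8]]
scene [[390.0, 330.0], [108.0, 176.0], [310.0, 69.0], [591.0, 208.0]]
0.045 top err [[0.6, -0.5], [0.3, -0.1], [-0.1, -0.5], [-0.1, -1.0]]
scene [[388.0, 317.0], [106.0, 164.0], [308.0, 57.0], [590.0, 196.0]]
pins crop [[257.0, 236.0], [530.0, 323.0]]
foot scene [[424.0, 454.0], [58.0, 245.0], [667.0, 299.0]]
```

```bash
python3 -c "
from h import *
print(r.hand_in())"
```

```text
the job is handed in; nothing more can be done
None
```

The guide plate is seated on the smallest cutter and the job is handed in, at about 13 s of robot time. I slid the plate with the sides of two slightly spread fingertips, never gripping it. It went −y until the fingers met the block's side, then +x until it dropped over the pins.

**One correction:** the first +x push jammed, at about 24 N sideways plus about 19 N of friction pressing the plate's edge down. I backed off and pushed again while rising slightly, and it then slid at about 5 N.

**Last checks:**
- **Pins:** both are visible inside their holes.
- **Flatness:** all four top corners in the side view fit a height of 40 mm, not 45 mm, so the plate lies flat.
- **Alignment:** the plate's centre is within about 0.8 mm of the block's. Its yaw reads about 0.6° off the block's. That is inside the play of the pin holes and near the limit of what I can measure.
- **Bystanders:** the arm stayed clear of the punches, hammer and jar, though I did not measure them again at the end. It was standing clear of everything when I handed in.

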